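# Set a shoe last on the measuring board and bring up the toe slide

## Task

Measure the wooden shoe last that stands on the measuring board: push it back along the board until its heel is fully home in the metal heel cup and its toe is on the board's centre line, and only then push the toe slide up until its face touches the tip of the toe. Just push with the fingers: do not lift or tip the last, do not shove it home with the slide, and leave everything else on the table where it is.

Things in the scene. Friction and masses are not known exactly. Their poses are not given: they have to be found in the camera images.
- gauge: the measuring board, fixed to the table: a wooden board 500 mm long (its x), 160 mm wide (y), 14 mm thick; origin in the middle of its underside, z up. x runs along the white centre line (y = 0) from the heel end to the toe end. The heel cup stands at the heel end, the toe slide at the other. Brass scales with ticks run along both edges
- cup_back (a point): the innermost point of the heel cup's back on the centre line, at board level (x = -205 mm, z = 14 mm in the board's frame); axes as the board's. The cup is an open-fronted arc of 4 mm metal strip, inner radius 36 mm, centred on x = -169 mm, y = 0 of the board, 34 mm tall, 71 mm wide at its mouth (x = -175 mm); the wooden block behind it ends at x = -221 mm
- toe_slide (a joint): travel of the toe slide towards the heel end, in m: 0 = fully open (face at x = 225 mm of the board), up to 0.24; it stays where it is left and slides against about 1.6 N of friction
- slide_face (a point): centre of the toe slide's flat face that looks to the heel end (brass plate, 20 mm above the board); axes as the board's. The slide is a wooden bar across the whole board, 18 mm thick (from the face towards the toe end), 174 mm wide, its top 45 mm above the board
- last_right: wooden right-foot shoe last on the measuring board, 245 mm long, 81 mm wide at the ball, 78 mm tall at the heel part, 37 to 21 mm over the front 60 mm; 0.25 to 0.55 kg; slides on its flat underside. Origin under the middle of its length; x to the toe, y to its left, z up. Side walls at y = +30 and -30 mm at x = -80 mm, +35 and -36 mm at x = +82 mm, +28 and -28 mm at x = +100 mm
- last_heel (a point): rearmost point of that last's heel, on its long axis, 20 mm above its underside (x = -122.5 mm)
- last_toe (a point): foremost point of that last's toe, on its long axis, 20 mm above its underside (x = +122.5 mm)
- last_left: the left-foot mate of the last, 245 mm long, standing on the table away to the right of the gauge; origin under its middle
- modelling_tool: wooden modelling tool, about 190 x 17 x 10 mm, lying on the table along the robot's side of the gauge; origin under its middle
- brush: brush with a wooden handle lying on the table along the far side of the gauge; origin under its middle
- beaker: terracotta beaker, 76 mm wide, 85 mm tall, standing on the table beyond the far side of the gauge; origin under its centre
- slip_jar: grey jar with a white cap, 62 mm wide, 75 mm tall, standing on the table beyond the far side of the gauge; origin under its centre
- water_bowl: blue bowl, 140 mm wide, 55 mm tall, on the table to the left; origin under its centre
- test_tiles: pile of three fired grey tiles, 70 x 70 mm, 26 mm high, on the table to the left; origin under its centre
Not all that is in view belongs to the job. What is shaped like the last_right but green or turquoise is not meant.

How it is judged:
On the way:
1. the last's heel is home in the cup (within 4 mm) and its toe on the centre line (within 9 mm) while the toe slide is still more than 15 mm clear of the toe (x of last_heel in the frame of cup_back below 0.004 m and y of last_heel in the frame of gauge between -0.007 and 0.007 m and y of last_toe in the frame of gauge between -0.009 and 0.009 m and z of last_right in the frame of gauge below 0.019 m and angle between last_right's own z axis and vertical below 0.06 rad and x of last_toe in the frame of slide_face below -0.015 m), for 0.2 s.
At the end, for the whole second after the job is handed in: the last stands flat on the board with its heel within 4 mm of the back of the cup and within 7 mm of the centre line, its toe tip within 9 mm of the centre line, and the slide's face within 4 mm of the toe tip; all at rest (x of last_heel in the frame of cup_back below 0.004 m and y of last_heel in the frame of gauge between -0.007 and 0.007 m and y of last_toe in the frame of gauge between -0.009 and 0.009 m and z of last_right in the frame of gauge below 0.019 m and angle between last_right's own z axis and vertical below 0.06 rad and x of last_toe in the frame of slide_face above -0.004 m and linear speed of last_right below 0.01 m/s and velocity of joint toe_slide between -0.01 and 0.01 m/s); the robot touches nothing.
It fails at once if the last is lifted more than 8 mm off the board or tipped more than about 11 degrees (z of last_right in the frame of gauge above 0.022 m or angle between last_right's own z axis and vertical above 0.2 rad).
It fails at once if the slide's face reaches the toe (within 3 mm) while the heel is still more than 12 mm from home (the slide shoves the last) (x of last_toe in the frame of slide_face above -0.003 m and x of last_heel in the frame of cup_back above 0.012 m).
It fails at once if another thing on the table is moved more than 20 mm or tipped over (distance of any of last_left, modelling_tool, brush, beaker, slip_jar, water_bowl, test_tiles from where it was at the start of the episode above 0.02 m or angle between any of last_left, modelling_tool, brush, beaker, slip_jar, water_bowl, test_tiles's own z axis and vertical above 0.4 rad).
It also fails if it takes over 67 s, if anything falls off the work surface, if the arm or the gripper's body presses on something with over 40 N, if the wrist force passes 120 N, or if a joint passes its speed limit or range.

## Robot

A 6-joint arm with a two-finger parallel gripper is mounted at the origin on the work surface. World frame = base frame: x ahead of the robot, y to its left, z up, the work surface at z = 0. Lengths are in m, angles in rad, forces in N, time in s.
With the tool pointing down it reaches from about 0.3 to 0.875 m from the base axis. Payload 6.4 kg.
Tool frame: the origin (TCP) lies midway between the tips of the shut fingers; the grasp point (between the pads) lies ctrl.grip_point_offset behind it (ctrl.grip_point_offset is the distance from the TCP to the grasp point, in m); z points along the fingers, y is the direction in which the jaws open and shut (so a half turn about z gives the same grasp; the last joint's range is limited). The gripper opens to 85 mm and grips with 20 to 120 N. Pads are 22 mm wide; open, the fingers measure 114 mm over their backs; the gripper's body (76 mm by 85 mm) begins 54 mm behind the grasp point. The pads swing forward as they close: fully open they stand 13 mm farther back than shut.
Start: joints at [1.028, 0.181, 1.607, -0, 1.354, -0.206], TCP at [0.19, 0.543, 0.231] pointing down, gripper open.
Joint ranges: [-2.99, 2.99], [-0.89, 2.07], [0.3, 2.58], [-1.14, 4.28], [0, 2.63], [-3.12, 3.12]. Speed limits (rad/s): [2.57, 2.57, 3.01, 3.14, 3.14, 3.14].

## Interface

Orientations are given as a unit quaternion [w, x, y, z].
In Python, from bench import ctrl, viewer gives the robot as it stands.
- The arm moves only by the shell command python3 -m handwheel 'ROWS' [OPENING]. ROWS is JSON, a list of rows, each an object with "travel": the shift along the tool's x, y, z as a fraction of full scale, a list of three; "dr": the turn, a rotation vector about the tool's x, y, z as a fraction of full scale, a list of three. A call has 1 to 20 rows; each row shifts and turns the pose as measured when the row begins, along the tool's axes as they then stand; what a row does not reach is not made up. Full scale, the value 1, is 150 mm for a shift and 30 degrees for a turn. A row lasts 1/12 s, in which the tool goes at most 41.7 mm and 7.16 degrees, less where a joint would pass 70% of its speed; a pose out of reach is approached as far as the arm can. A call with a number of a shift or a turn outside -1 to 1 is refused whole. A call with a gripper value outside its range is refused whole. OPENING is the opening, from -1 (shut) to 1 (fully open), set as the call begins (- or left out, the last holds). The fingers move at their own pace and stop on an object; the grip force is fixed at half the most. Time passes only in rows, so rows that do not move let the fingers close. It gives the time, the measured TCP pose, the force and the opening at its end, in the units of the state.
- ctrl.get_obs(): the state, without advancing time (a new reading comes with each control period).
- viewer.camera(name): name is "scene" or "top" or "wrist"; returns the picture (480x640x3 uint8, red, green, blue); there is no depth.
- viewer.get_calibration(name): a dict with "camera_matrix" (3x3 intrinsics, pixels), "R" (3x3) and "t" (3): a world point X has camera coordinates R X + t. Camera axes: x right, y down, z forward; pixel columns grow to the right and rows downward; lengths in m; the calibration is good to about 2 mm. A picture is of the moment at which its call begins: read the wrist's pose just before it. get_calibration takes no time and is no camera call; for the wrist camera it gives the pose at the moment of the call.
- ctrl.hand_in(): hands the job in, once; it reports no verdict.
The state is a dict: "time_s": time; "q": joint angles; "dq": joint speeds; "joint_efforts": joint torques, N m; "eef_pos": TCP position; "eef_rot": TCP orientation; "wrist_force": force on the tool from outside, world axes, zero at the start; "torque": the same for the moment, N m; "opening": opening from 0.0 (shut) to 1.0 (fully open).
Only numpy, scipy, OpenCV 4.12 (cv2) and the standard library are available. Lean on these libraries where they do the work, as an engineer would, in place of code of your own. Each camera call takes 0.05 s, during which the arm holds its last target. There are 200 camera calls.

## Working session

There is one attempt and no reset: what is moved stays moved. The work goes in short steps, Python scripts to look and compute and a shell command to move; the robot and the scene stay as the last step left them, time stands still between calls to the robot, and variables do not carry over. Pictures are saved under pics/ and viewed, about 8 in all and at most 12, crops included, and the job is handed in when it is done.

```bash
mkdir -p pics; ls; python3 - <<'E'
from bench import ctrl, viewer
import cv2
for n in("top","scene"):
    im=viewer.camera(n); cv2.imwrite(f"pics/{n}0.png",im[:,:,::-1])
    c=viewer.get_calibration(n); print(n,c)
print(ctrl.get_obs(), ctrl.grip_point_offset)
E
```

```text
pics
top {'camera_matrix': array([[567.05797717,   0.        , 320.63300662],
       [  0.        , 567.05797717, 239.54845221],
       [  0.        ,   0.        ,   1.        ]]), 'R': array([[-0.02653649, -0.99963726,  0.00460042],
       [-0.99688158,  0.02612065, -0.07446354],
       [ 0.07431637, -0.00656208, -0.99721313]]), 't': array([0.05429254, 0.50617371, 1.74611038])}
scene {'camera_matrix': array([[488.19232607,   0.        , 322.95363447],
       [  0.        , 488.19232607, 235.43889725],
       [  0.        ,   0.        ,   1.        ]]), 'R': array([[-0.20574275,  0.97852148,  0.01287011],
       [ 0.75075383,  0.16626128, -0.63931673],
       [-0.62772495, -0.1218725 , -0.76883579]]), 't': array([ 0.0588248 , -0.32861969,  1.52464632])}
{'time_s': 0.1, 'q': array([ 1.02768129e+00,  1.81505484e-01,  1.60786604e+00,  3.83493005e-05,
        1.35382395e+00, -2.06263184e-01]), 'dq': array([ 0.00070442, -0.0002042 , -0.00157962,  0.00115483,  0.00161248,
        0.00055566]), 'joint_efforts': array([-3.96482765e-04, -4.45873654e+01, -3.52240241e+01, -3.92367747e-04,
        4.08955151e-03, -2.48233476e-05]), 'eef_pos': array([0.18974436, 0.542279  , 0.23047275]), 'eef_rot': array([-3.10725723e-04,  1.67634788e-01,  9.85848840e-01, -7.38958072e-04]), 'wrist_force': array([0.80419863, 0.33747864, 0.12452828]), 'torque': array([-0.02402806,  0.00248201, -0.02019876]), 'opening': 0.9990813016689472} 0.0187
```

View pics/top0.png

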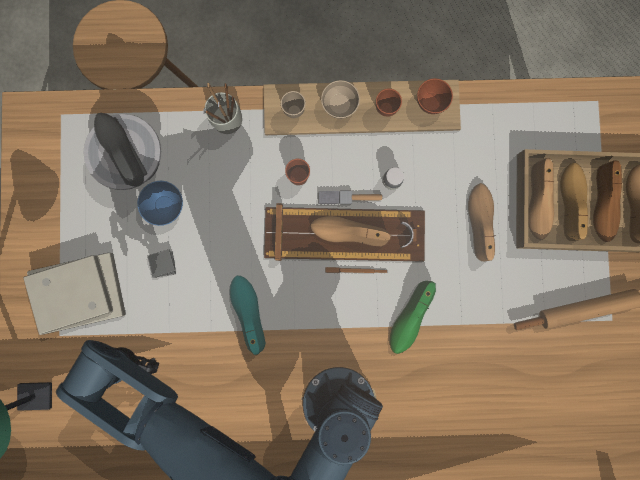

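View pics/scene0.png

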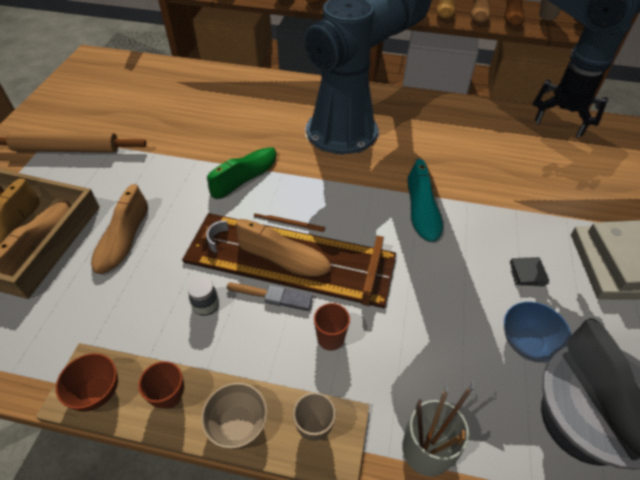

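Top view: the board spans about (265,207)–(424,262), with the cup on the right (410,235), the slide on the left (279,232), and the last at (311..390, 218..245) with its toe to the left. I'll enlarge this area to measure it.

```bash
cat > h.py <<'E'
import numpy as np, cv2
from bench import ctrl, viewer
def cast(cal,uv,z):
    K,R,t=cal["camera_matrix"],np.array(cal["R"]),np.array(cal["t"])
    d=R.T@np.linalg.solve(K,[uv[0],uv[1],1]); o=-R.T@t
    return o+d*(z-o[2])/d[2]
def proj(cal,X):
    c=np.array(cal["R"])@X+cal["t"]; p=cal["camera_matrix"]@c; return p[:2]/p[2]
E
python3 - <<'E'
from h import *
im=cv2.imread("pics/top0.png"); x0,y0,w,h=255,180,180,110
cv2.imwrite("pics/top0c.png",cv2.resize(im[y0:y0+h,x0:x0+w],None,fx=4.4,fy=4.4,interpolation=cv2.INTER_CUBIC))
hsv=cv2.cvtColor(im,cv2.COLOR_BGR2HSV)
for p in [(345,212),(300,240),(350,230),(330,228),(400,225),(279,235),(300,213)]: print(p,hsv[p[1],p[0]])
E
```

```text
(345, 212) [ 17 123 129]
(300, 240) [ 12 105  95]
(350, 230) [ 15 102 153]
(330, 228) [ 15 107 162]
(400, 225) [12 79 90]
(279, 235) [ 11 116 134]
(300, 213) [ 18 136 180]
```

View pics/top0c.png

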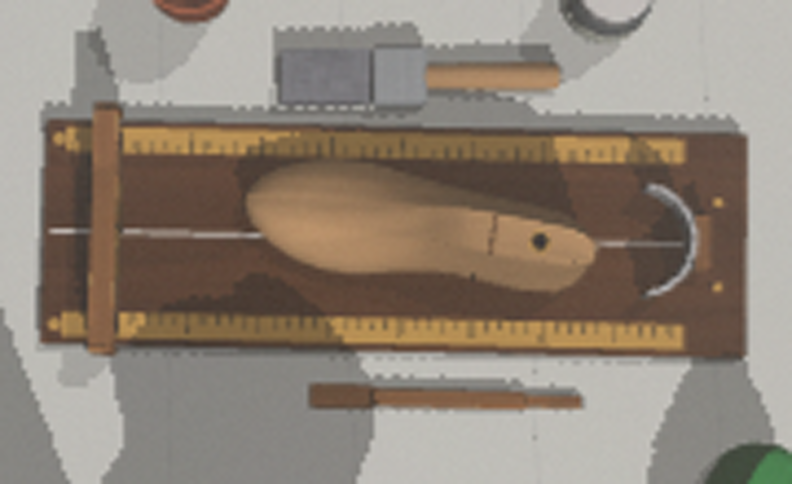

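```bash
cat >> h.py <<'E'
def board():
    c=viewer.get_calibration("top")
    P=[cast(c,(255+u/4.4-.4,180+v/4.4-.4),.014) for u,v in[(47,121),(746,134),(745,357),(40,344)]]
    P=np.array(P); o=P.mean(0); o[2]=0
    ex=(P[0]+P[3]-P[1]-P[2])/2; ey=(P[3]+P[2]-P[0]-P[1])/2   # sign of y checked below
    return P,o,ex,ey
E
python3 - <<'E'
from h import *
P,o,ex,ey=board(); c=viewer.get_calibration("top")
print(P,o,np.linalg.norm(ex),np.linalg.norm(ey))
u=ex/np.linalg.norm(ex); y=np.cross([0,0,1],u); print("ux",u,"uy",y,np.degrees(np.arctan2(u[1],u[0])), ey@y)
for n,uv,z in[("toe",(247,200),.034),("heel20",(597,250),.034),("heel60",(597,250),.07),("ballfar",(320,160),.03),("ballnear",(360,274),.03),("heelhole",(540,241),.092),("cupback",(697,240),.048),("line1",(50,231),.014),("line2",(680,244),.014),("slide face",(121,106),.059),("slf2",(114,352),.059),("tool l",(310,395),.01),("tool r",(582,401),.01),("brush l",(278,75),.01),("brushnear",(350,105),.01)]:
    X=cast(c,(255+uv[0]/4.4-.4,180+uv[1]/4.4-.4),z); print(n,X.round(4),"board:",((X-o)@u).round(4),((X-o)@y).round(4))
E
```

```text
[[ 0.6142224   0.21153163  0.014     ]
 [ 0.59198489 -0.28602115  0.014     ]
 [ 0.43320374 -0.27893471  0.014     ]
 [ 0.45554798  0.21953959  0.014     ]] [ 0.52373975 -0.03347116  0.        ] 0.4985121513909651 0.15890711370355812
ux [0.04471481 0.99899979 0.        ] uy [-0.99899979  0.04471481  0.        ] 87.4371753539431 0.15890649851918365
toe [0.552  0.0704 0.034 ] board: 0.105 -0.0236
heel20 [ 0.5103 -0.1743  0.034 ] board: -0.1412 0.0071
heel60 [ 0.5076 -0.1696  0.07  ] board: -0.1367 0.0101
ballfar [0.5794 0.0183 0.03  ] board: 0.0542 -0.0533
ballnear [ 0.4981 -0.0076  0.03  ] board: 0.0247 0.0268
heelhole [ 0.513  -0.1282  0.092 ] board: -0.0952 0.0065
cupback [ 0.5144 -0.2424  0.048 ] board: -0.2091 -0.0
line1 [0.5356 0.2109 0.014 ] board: 0.2447 -0.0009
line2 [ 0.5146 -0.236   0.014 ] board: -0.2027 0.0001
slide face [0.6173 0.1559 0.059 ] board: 0.1934 -0.085
slf2 [0.4467 0.1644 0.059 ] board: 0.1943 0.0858
tool l [0.4146 0.0296 0.01  ] board: 0.0581 0.1119
tool r [ 0.4052 -0.1629  0.01  ] board: -0.1346 0.1126
brush l [0.6436 0.0462 0.01  ] board: 0.085 -0.1162
brushnear [ 0.6207 -0.0046  0.01  ] board: 0.0332 -0.0955
```

The board measures 498 × 159 mm, so the frame fits. The last's toe is at about board (105,−24) mm and its heel at (−139,+8), and the slide face is at x≈194. My plan is to straddle the toe with open fingers as a fork, swing it to the line and push it back. First I turn the tool so the jaws open across the board.

```bash
cat >> h.py <<'E'
from scipy.spatial.transform import Rotation as Ro
U=np.array([.0447,.999,0]); Y=np.array([-.999,.0447,0]); O=np.array([.5237,-.0335,0])
def b2w(x,y,z): return O+x*U+y*Y+np.array([0,0,z])
def st(target=None):
    s=ctrl.get_obs(); w,x,y,z=s["eef_rot"]; R=Ro.from_quat([x,y,z,w]).as_matrix(); p=s["eef_pos"]
    print("t",round(s["time_s"],2),"board",((p-O)@U*1e3).round(1),((p-O)@Y*1e3).round(1),"z",(p[2]*1e3).round(1),"F",(s["wrist_force"]@U).round(1),(s["wrist_force"]@Y).round(1),s["wrist_force"][2].round(1),"open",round(s["opening"],3),"q6",s["q"][5].round(2))
    T=np.array([-Y@[1,0,0]*0,0,0]); D=np.column_stack([U,-Y,[0,0,-1]])
    print(" turn to board (dr frac)",(Ro.from_matrix(R.T@D).as_rotvec(degrees=True)/30).round(3))
    if target is not None: print(" travel frac",(R.T@(b2w(*target)-p)/.15).round(3))
E
python3 -m handwheel '[{"travel":[0,0,0],"dr":[0,0,0.238]},{"travel":[0,0,0],"dr":[0,0,0.238]},{"travel":[0,0,0],"dr":[0,0,0.238]},{"travel":[0,0,0],"dr":[0,0,0.238]},{"travel":[0,0,0],"dr":[0,0,0.238]},{"travel":[0,0,0],"dr":[0,0,0.238]},{"travel":[0,0,0],"dr":[0,0,0.238]},{"travel":[0,0,0],"dr":[0,0,0.238]},{"travel":[0,0,0],"dr":[0,0,0.238]},{"travel":[0,0,0],"dr":[0,0,0.238]}]' 1
python3 -c "
from h import *
st((.087,-.0215,.2))"
```

```text
time_s: 0.93
eef_pos: [0.1878, 0.5391, 0.2247]
eef_rot: [0.002, 0.714, 0.7, -0.006]
wrist_force: [0.6, 0.1, 1.3]
opening: 1.003
t 0.93 board 557.0 361.1 z 224.7 F 0.1 -0.6 1.3 open 1.003 q6 1.05
 turn to board (dr frac) [-0.011  0.02   0.046]
 travel frac [-3.192  2.476  0.184]
```

```bash

python3 -m handwheel '[{"travel":[-0.21,0.165,0],"dr":[-0.01,0.02,0.046]},{"travel":[-0.21,0.165,0],"dr":[0,0,0]},{"travel":[-0.21,0.165,0],"dr":[0,0,0]},{"travel":[-0.21,0.165,0],"dr":[0,0,0]},{"travel":[-0.21,0.165,0],"dr":[0,0,0]},{"travel":[-0.21,0.165,0],"dr":[0,0,0]},{"travel":[-0.21,0.165,0],"dr":[0,0,0]},{"travel":[-0.21,0.165,0],"dr":[0,0,0]},{"travel":[-0.21,0.165,0],"dr":[0,0,0]},{"travel":[-0.21,0.165,0],"dr":[0,0,0]},{"travel":[-0.21,0.165,0],"dr":[0,0,0]},{"travel":[-0.21,0.165,0],"dr":[0,0,0]},{"travel":[-0.21,0.165,0],"dr":[0,0,0]},{"travel":[-0.21,0.165,0],"dr":[0,0,0]},{"travel":[0,0,0],"dr":[0,0,0]}]'
python3 -c "
from h import *
st((.087,-.0215,.2))"
```

```text
time_s: 2.18
eef_pos: [0.5194, 0.0614, 0.2186]
eef_rot: [-0.001, 0.723, 0.691, -0.003]
wrist_force: [-0.6, -0.6, 0.7]
opening: 1.002
t 2.18 board 94.6 8.5 z 218.6 F -0.7 0.6 0.7 open 1.002 q6 -0.06
 turn to board (dr frac) [-0.009  0.006 -0.003]
 travel frac [-0.05   0.201  0.123]
```

```bash

python3 -m handwheel '[{"travel":[-0.025,0.1,0.06],"dr":[-0.009,0.006,-0.003]},{"travel":[-0.025,0.1,0.06],"dr":[0,0,0]},{"travel":[0,0,0],"dr":[0,0,0]}]'
python3 -c "
from h import *
st((.087,-.0215,.09))
cv2.imwrite('pics/w1.png',viewer.camera('wrist')[:,:,::-1])
c=viewer.get_calibration('wrist')
for n,X in [('tip+',(.105,-.0236,.034)),('heel',(-.139,.008,.034)),('cup',(-.205,0,.014)),('l1',(.18,0,.014)),('l2',(.12,0,.014)),('TCPbelow',(.087,-.0215,.014))]: print(n,proj(c,b2w(*X)).round())
"
```

```text
time_s: 2.43
eef_pos: [0.5502, 0.0491, 0.1991]
eef_rot: [-0.001, 0.725, 0.689, -0.0]
wrist_force: [-0.7, 0.3, 0.8]
opening: 0.999
t 2.43 board 83.7 -22.8 z 199.1 F 0.3 0.7 0.8 open 0.999 q6 -0.08
 turn to board (dr frac) [-0.003 -0.001 -0.012]
 travel frac [ 0.021 -0.008  0.727]
tip+ [329. 188.]
heel [297. 433.]
cup [308. 466.]
l1 [298.  86.]
l2 [300. 165.]
TCPbelow [326. 204.]
```

View pics/w1.png

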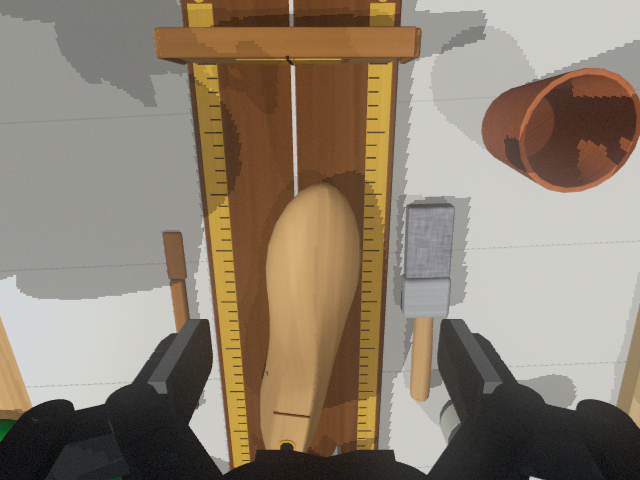

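The wrist view shows the toe tip at (322,183) and the centre line at column ~296. So the toe is about 20 mm off the line, and the wrist camera disagrees with the top camera by about 4 mm. That is within the fork's slack, so I descend around the toe.

```bash

python3 -m handwheel '[{"travel":[0.04,-0.02,0.22],"dr":[0,0,-0.01]},{"travel":[0,0,0.22],"dr":[0,0,0]},{"travel":[0,0,0.22],"dr":[0,0,0]},{"travel":[0,0,0.22],"dr":[0,0,0]},{"travel":[0,0,0.15],"dr":[0,0,0]},{"travel":[0,0,0.1],"dr":[0,0,0]},{"travel":[0,0,0],"dr":[0,0,0]}]'
python3 -c "
from h import *
st((.092,-.019,.018))
cv2.imwrite('pics/w2.png',viewer.camera('wrist')[:,:,::-1])
"
```

```text
time_s: 3.07
eef_pos: [0.5435, 0.062, 0.0291]
eef_rot: [0.0, 0.721, 0.693, 0.001]
wrist_force: [-0.7, -0.3, 0.1]
opening: 0.998
t 3.07 board 96.3 -15.5 z 29.1 F -0.3 0.7 0.1 open 0.998 q6 -0.07
 turn to board (dr frac) [ 0.004 -0.003  0.01 ]
 travel frac [-0.029  0.023  0.074]
```

View pics/w2.png

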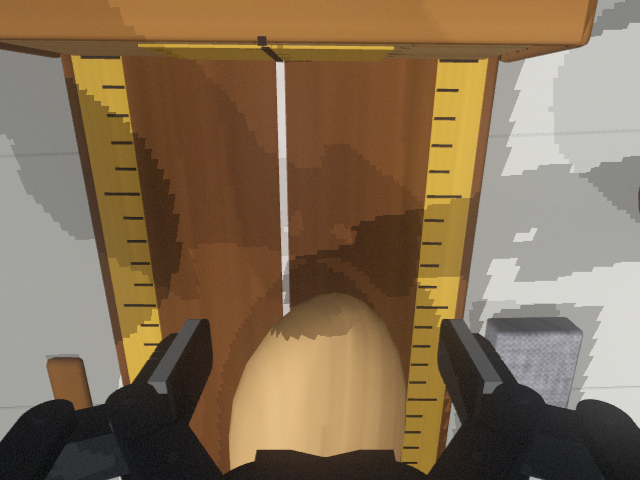

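The fingers straddle the toe (tip at (335,293), centre line at column ~284). I lower the rest of the way, narrow the fork, and swing the toe over to the line.

```bash

python3 -m handwheel '[{"travel":[0,0,0.05],"dr":[0,0,0]},{"travel":[0,0,0.03],"dr":[0,0,0]},{"travel":[0,0,0],"dr":[0,0,0]},{"travel":[0,0,0],"dr":[0,0,0]},{"travel":[0,-0.02,0],"dr":[0,0,0.01]},{"travel":[0,-0.02,0],"dr":[0,0,0]},{"travel":[0,-0.02,0],"dr":[0,0,0]},{"travel":[0,-0.02,0],"dr":[0,0,0]},{"travel":[0,-0.02,0],"dr":[0,0,0]},{"travel":[0,-0.02,0],"dr":[0,0,0]},{"travel":[0,0,0],"dr":[0,0,0]}]' 0.5
python3 -c "
from h import *
st((.092,.002,.018))
w=viewer.camera('wrist')[:,:,::-1]; t=viewer.camera('top')[:,:,::-1]
a=cv2.resize(t[180:290,255:435],(654,400),interpolation=cv2.INTER_CUBIC)
cv2.imwrite('pics/m3.png',a)
c=viewer.get_calibration('wrist'); print([proj(c,b2w(x,0,.014)).round() for x in(.12,.15,.18)])
g=cv2.cvtColor(w,cv2.COLOR_BGR2HSV)
for r in (100,150,200): print(r,[i for i in range(200,400) if g[r,i,1]<60 and g[r,i,2]>120])
cv2.imwrite('pics/w3.png',w)
"
```

```text
time_s: 4.03
eef_pos: [0.5301, 0.0639, 0.0258]
eef_rot: [0.006, 0.722, 0.692, 0.007]
wrist_force: [0.6, 0.5, 1.1]
opening: 0.751
t 4.03 board 97.6 -2.0 z 25.8 F 0.5 -0.6 1.1 open 0.751 q6 -0.06
 turn to board (dr frac) [ 0.034 -0.002  0.003]
 travel frac [-0.038 -0.028  0.052]
[array([321., 259.]), array([321., 188.]), array([321., 108.])]
100 [312, 313, 314, 315, 316, 317, 318, 319]
150 [312, 313, 314, 315, 316, 317, 318, 319]
200 [312, 313, 314, 315, 316, 317, 318, 319]
```

View pics/m3.png

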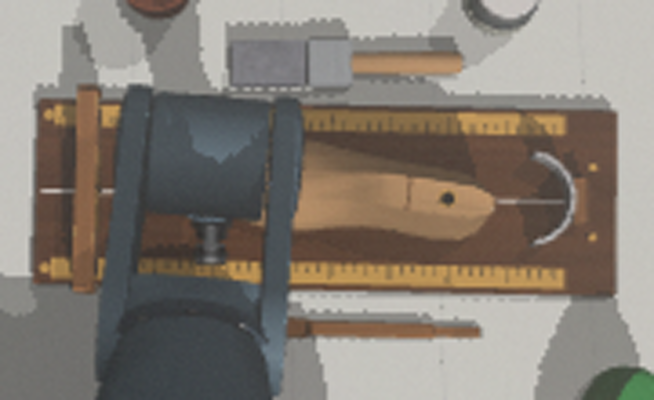

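```bash

python3 -m handwheel '[{"travel":[0,-0.02,0.04],"dr":[0.034,0,0]},{"travel":[0,-0.02,0.02],"dr":[0,0,0]},{"travel":[0,0,0.01],"dr":[0,0,0]},{"travel":[-0.04,0,0],"dr":[0,0,0]},{"travel":[-0.04,0,0],"dr":[0,0,0]},{"travel":[-0.04,0,0],"dr":[0,0,0]},{"travel":[-0.04,0,0],"dr":[0,0,0]},{"travel":[-0.04,0,0],"dr":[0,0,0]},{"travel":[-0.04,0,0],"dr":[0,0,0]},{"travel":[-0.04,0,0],"dr":[0,0,0]},{"travel":[-0.04,0,0],"dr":[0,0,0]},{"travel":[0,0,0],"dr":[0,0,0]}]'
python3 -c "
from h import *
st((.012,.002,.018))
w=viewer.camera('wrist')[:,:,::-1]; t=viewer.camera('top')[:,:,::-1]
a=cv2.resize(t[180:290,255:435],(654,400),interpolation=cv2.INTER_CUBIC)
cv2.imwrite('pics/m4.png',np.vstack([a,cv2.resize(w[230:],(654,255))[:200]]))
"
```

```text
time_s: 5.13
eef_pos: [0.5268, 0.0132, 0.0173]
eef_rot: [0.001, 0.722, 0.692, 0.005]
wrist_force: [1.9, 7.2, 1.9]
opening: 0.752
t 5.13 board 46.8 -1.0 z 17.3 F 7.3 -1.6 1.9 open 0.752 q6 -0.17
 turn to board (dr frac) [ 0.015 -0.01   0.003]
 travel frac [-0.232 -0.02  -0.006]
```

View pics/m4.png

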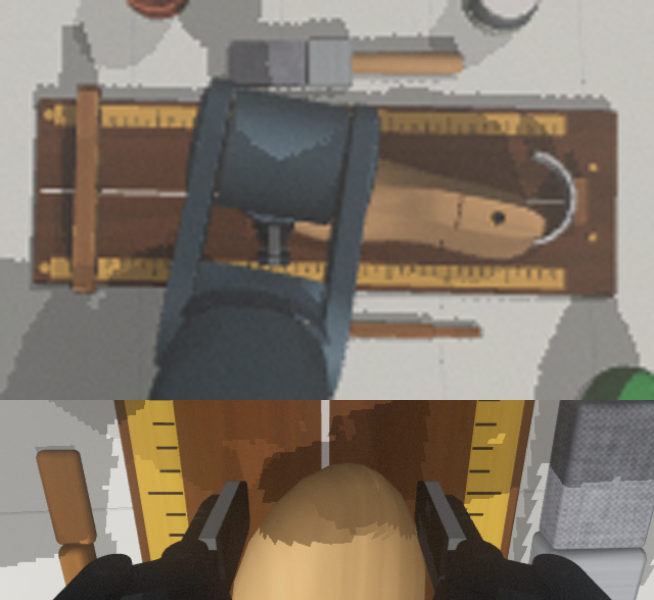

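The last has slid back, but its heel has swung towards the robot: it is about 17 mm off the line at crop (545,222), beside the near cup lip, and the toe is at about −9 mm. I back off slightly and swing the toe towards the robot, which turns the heel back to the line.

```bash

python3 -m handwheel '[{"travel":[0.03,0,0],"dr":[0.015,-0.01,0]},{"travel":[0,-0.03,0],"dr":[0,0,0]},{"travel":[0,-0.03,0],"dr":[0,0,0]},{"travel":[0,-0.03,0],"dr":[0,0,0]},{"travel":[0,-0.03,0.005],"dr":[0.01,0,0]},{"travel":[0,-0.03,0],"dr":[0.01,0,0]},{"travel":[0,-0.03,0.005],"dr":[0,0,0]},{"travel":[0,-0.03,0],"dr":[0.01,0,0]},{"travel":[0,0,0],"dr":[0,0,0]}]'
cat >> h.py <<'E'
def heel(name):
    "last's visible heel part in the top view: long-axis fit, in board mm (at the top of the heel, z~.09)"
    t=viewer.camera('top')[:,:,::-1]; c=viewer.get_calibration('top')
    h=cv2.cvtColor(t,cv2.COLOR_BGR2HSV); m=cv2.inRange(h,(11,85,125),(19,130,255))
    roi=np.zeros_like(m); q=np.array([proj(c,b2w(x,y,.05)) for x,y in[(.2,-.06),(.2,.06),(-.23,.06),(-.23,-.06)]]).astype(int)
    cv2.fillPoly(roi,[q],255); n,l,s,_=cv2.connectedComponentsWithStats(m&roi)
    k=1+s[1:,4].argmax(); v,u=np.where(l==k); P=np.array([cast(c,p,.05) for p in zip(u,v)])-O; X,Yb=P@U*1e3,P@Y*1e3
    xm=X.min(); print("blob",len(X),"x",xm.round(),X.max().round())
    for a in range(0,90,15):
        s_=(X>xm+a)&(X<=xm+a+15)
        if s_.any(): print("  x+%d: y %.0f..%.0f mid %.0f"%(a,Yb[s_].min(),Yb[s_].max(),(Yb[s_].min()+Yb[s_].max())/2))
    a=cv2.resize(t[180:290,255:435],(654,400),interpolation=cv2.INTER_CUBIC)
    w=viewer.camera('wrist')[:,:,::-1]
    cv2.imwrite('pics/%s.png'%name,np.vstack([a,cv2.resize(w[230:],(654,255))[:200]]))
E
python3 -c "
from h import *
st((.012,.002,.018)); heel('m5')
"
```

```text
time_s: 5.98
eef_pos: [0.4992, 0.0244, 0.0173]
eef_rot: [-0.003, 0.721, 0.692, 0.0]
wrist_force: [1.1, 1.2, 0.6]
opening: 0.751
t 5.98 board 56.8 27.0 z 17.3 F 1.2 -1.1 0.6 open 0.751 q6 -0.15
 turn to board (dr frac) [-0.007 -0.009  0.007]
 travel frac [-0.299  0.166 -0.006]
blob 732 x -178.0 -20.0
  x+0: y 13..46 mid 30
  x+15: y 10..53 mid 31
  x+30: y 10..53 mid 32
  x+45: y 7..53 mid 30
  x+60: y 7..54 mid 31
  x+75: y 8..51 mid 29
```

View pics/m5.png

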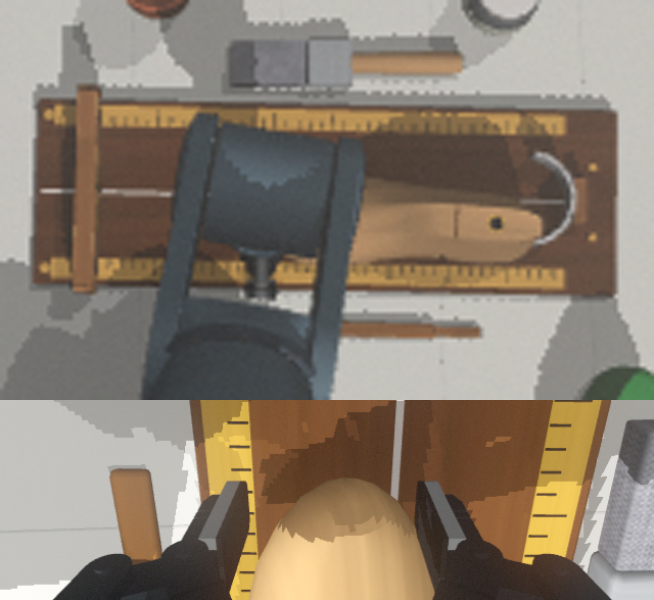

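The last is now nearly parallel to the line, but its axis sits about 22 mm towards the robot. The heel acted as the pivot. It needs a straight sideways push, so I open, lift clear, move to the robot side of the last's middle, and turn the gripper 90° to push with two spread fingers.

```bash

python3 -m handwheel '[{"travel":[0.03,0,0],"dr":[0,0,0]},{"travel":[0,0.02,0],"dr":[0,0,0]},{"travel":[0,0,-0.05],"dr":[0,0,0]},{"travel":[0,0,-0.25],"dr":[0,0,0]},{"travel":[0,0,-0.25],"dr":[0,0,0]},{"travel":[0,0,-0.25],"dr":[0,0,0]},{"travel":[-0.24,-0.1,0],"dr":[0,0,0]},{"travel":[-0.24,-0.1,0],"dr":[0,0,0]},{"travel":[-0.24,-0.1,0],"dr":[0,0,0]},{"travel":[-0.2,-0.05,0],"dr":[0,0,0]},{"travel":[0,0,0],"dr":[0,0,0]}]' 1
python3 -m handwheel '[{"travel":[0,0,0],"dr":[0,0,0.238]},{"travel":[0,0,0],"dr":[0,0,0.238]},{"travel":[0,0,0],"dr":[0,0,0.238]},{"travel":[0,0,0],"dr":[0,0,0.238]},{"travel":[0,0,0],"dr":[0,0,0.238]},{"travel":[0,0,0],"dr":[0,0,0.238]},{"travel":[0,0,0],"dr":[0,0,0.238]},{"travel":[0,0,0],"dr":[0,0,0.238]},{"travel":[0,0,0],"dr":[0,0,0.238]},{"travel":[0,0,0],"dr":[0,0,0.238]},{"travel":[0,0,0],"dr":[0,0,0.238]},{"travel":[0,0,0],"dr":[0,0,0.238]},{"travel":[0,0,0],"dr":[0,0,0.144]},{"travel":[0,0,0],"dr":[0,0,0]}]' 0.2
python3 -c "
from h import *
st((-.080,.08,.026))
"
```

```text
time_s: 7.0
eef_pos: [0.4408, -0.1134, 0.1458]
eef_rot: [-0.003, 0.719, 0.695, -0.006]
wrist_force: [-0.1, 0.2, 0.2]
opening: 1.002
time_s: 8.17
eef_pos: [0.4369, -0.1154, 0.1498]
eef_rot: [0.003, 1.0, -0.025, -0.01]
wrist_force: [0.6, 0.8, -0.6]
opening: 0.599
t 8.17 board -85.7 83.0 z 149.8 F 0.8 -0.6 -0.6 open 0.599 q6 1.11
 turn to board (dr frac) [-0.02   0.039 -3.009]
 travel frac [ 0.036 -0.043  0.825]
```

```bash

python3 -m handwheel '[{"travel":[0.02,-0.04,0.2],"dr":[0.011,0.038,0]},{"travel":[0.01,0,0.2],"dr":[0,0,0]},{"travel":[0,0,0.2],"dr":[0,0,0]},{"travel":[0,0,0.15],"dr":[0,0,0]},{"travel":[0,0,0.06],"dr":[0,0,0]},{"travel":[0,0,0],"dr":[0,0,0]}]'
python3 -c "
from h import *
st((-.080,.043,.026))
cv2.imwrite('pics/w6.png',viewer.camera('wrist')[:,:,::-1])
"
```

```text
time_s: 8.67
eef_pos: [0.4445, -0.1109, 0.0279]
eef_rot: [0.002, 1.0, -0.017, 0.003]
wrist_force: [0.5, -0.1, 0.6]
opening: 0.601
t 8.67 board -80.9 75.7 z 27.9 F -0.1 -0.5 0.6 open 0.601 q6 1.1
 turn to board (dr frac) [ 0.017 -0.004 -2.98 ]
 travel frac [ 0.218 -0.004  0.014]
```

View pics/w6.png

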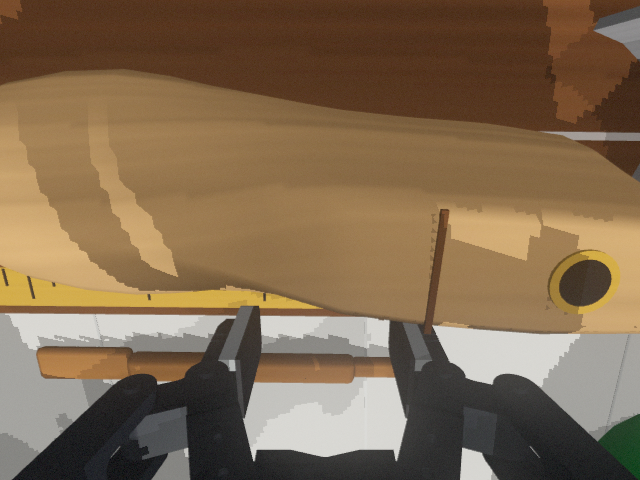

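The fingers stand free on the robot side of the wall, and the heel-side finger (410,340) will touch first. Now the straight push across.

```bash

python3 -m handwheel '[{"travel":[0.025,0,0.005],"dr":[0,0,0]},{"travel":[0.025,0,0],"dr":[0,0,0]},{"travel":[0.025,0,0],"dr":[0,0,0]},{"travel":[0.025,0,0],"dr":[0,0,0]},{"travel":[0.025,0,0],"dr":[0,0,0]},{"travel":[0.025,0,0],"dr":[0,0,0]},{"travel":[0.025,0,0],"dr":[0,0,0]},{"travel":[0.025,0,0],"dr":[0,0,0]},{"travel":[0,0,0],"dr":[0,0,0]}]'
python3 -c "
from h import *
st((-.080,.043,.026)); heel('m7')
"
```

```text
time_s: 9.47
eef_pos: [0.48, -0.1133, 0.0337]
eef_rot: [0.004, 1.0, -0.016, 0.005]
wrist_force: [-1.5, 0.0, -1.2]
opening: 0.601
t 9.47 board -81.6 40.1 z 33.7 F -0.0 1.5 -1.2 open 0.601 q6 1.13
 turn to board (dr frac) [ 0.028 -0.005 -2.974]
 travel frac [-0.02  -0.012  0.051]
blob 459 x -37.0 67.0
  x+0: y -25..-0 mid -12
  x+15: y -28..37 mid 5
  x+30: y -24..37 mid 7
  x+45: y -27..35 mid 4
  x+60: y -24..32 mid 4
  x+75: y -20..26 mid 3
```

View pics/m7.png

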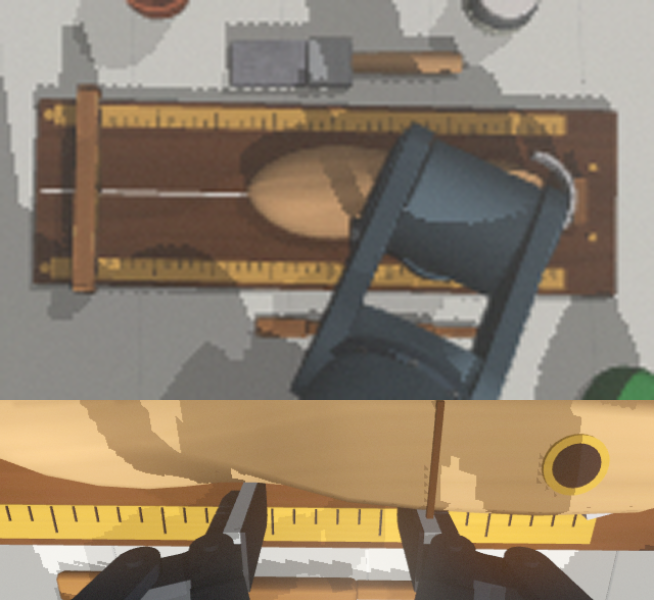

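The toe now lies on the line (crop (248,192)) and the heel stands in the mouth of the cup. I back off, lift, turn back, and fork the toe again for the push home.

```bash

python3 -m handwheel '[{"travel":[-0.1,0,0],"dr":[0,0,0]},{"travel":[-0.1,0,0],"dr":[0,0,0]},{"travel":[0,0,-0.25],"dr":[0,0,0]},{"travel":[0,0,-0.25],"dr":[0,0,0]},{"travel":[0,0,-0.25],"dr":[0,0,0]},{"travel":[0,-0.24,0],"dr":[0,0,0]},{"travel":[0.1,-0.24,0],"dr":[0,0,0]},{"travel":[0.1,-0.24,0],"dr":[0,0,0]},{"travel":[0.1,-0.1,0],"dr":[0,0,0]},{"travel":[0,0,0],"dr":[0,0,0]}]' 1
python3 -m handwheel '[{"travel":[0,0,0],"dr":[0,0,-0.238]},{"travel":[0,0,0],"dr":[0,0,-0.238]},{"travel":[0,0,0],"dr":[0,0,-0.238]},{"travel":[0,0,0],"dr":[0,0,-0.238]},{"travel":[0,0,0],"dr":[0,0,-0.238]},{"travel":[0,0,0],"dr":[0,0,-0.238]},{"travel":[0,0,0],"dr":[0,0,-0.238]},{"travel":[0,0,0],"dr":[0,0,-0.238]},{"travel":[0,0,0],"dr":[0,0,-0.238]},{"travel":[0,0,0],"dr":[0,0,-0.238]},{"travel":[0,0,0],"dr":[0,0,-0.238]},{"travel":[0,0,0],"dr":[0,0,-0.238]},{"travel":[0,0,0],"dr":[0,0,-0.13]},{"travel":[0,0,0],"dr":[0,0,0]}]'
python3 -c "
from h import *
st((.052,.003,.018))
"
```

```text
time_s: 10.4
eef_pos: [0.5041, 0.0113, 0.1562]
eef_rot: [0.005, 1.0, -0.021, 0.016]
wrist_force: [0.4, 0.0, -0.5]
opening: 1.001
time_s: 11.57
eef_pos: [0.507, 0.0077, 0.1589]
eef_rot: [0.021, 0.718, 0.695, 0.012]
wrist_force: [0.7, 0.6, -0.7]
opening: 0.998
t 11.57 board 40.4 18.6 z 158.9 F 0.6 -0.7 -0.7 open 0.998 q6 -0.18
 turn to board (dr frac) [0.089 0.021 0.022]
 travel frac [0.087 0.061 0.942]
```

```bash

python3 -m handwheel '[{"travel":[0.06,0.04,0],"dr":[0.089,0.021,0.022]},{"travel":[0.04,0.04,0],"dr":[0,0,0]},{"travel":[0,0,0],"dr":[0,0,0]}]'
python3 -c "
from h import *
st((.055,.003,.018))
"
```

```text
time_s: 11.82
eef_pos: [0.5198, 0.0214, 0.1594]
eef_rot: [0.0, 0.725, 0.688, 0.0]
wrist_force: [-0.5, 0.3, -0.9]
opening: 1.0
t 11.82 board 54.6 6.3 z 159.4 F 0.3 0.5 -0.9 open 1.0 q6 -0.13
 turn to board (dr frac) [ 0.002  0.    -0.015]
 travel frac [0.003 0.021 0.943]
```

```bash

python3 -m handwheel '[{"travel":[0,0.02,0.24],"dr":[0,0,-0.015]},{"travel":[0,0,0.24],"dr":[0,0,0]},{"travel":[0,0,0.24],"dr":[0,0,0]},{"travel":[0,0,0.15],"dr":[0,0,0]},{"travel":[0,0,0.1],"dr":[0,0,0]},{"travel":[0,0,0],"dr":[0,0,0]}]' 1
python3 -m handwheel '[{"travel":[0,0,0],"dr":[0,0,0]},{"travel":[0,0,0],"dr":[0,0,0]},{"travel":[0,0,0],"dr":[0,0,0]},{"travel":[-0.03,0,0],"dr":[0,0,0]},{"travel":[-0.03,0,0],"dr":[0,0,0]},{"travel":[-0.03,0,0],"dr":[0,0,0]},{"travel":[-0.03,0,0],"dr":[0,0,0]},{"travel":[-0.03,0,0],"dr":[0,0,0]},{"travel":[0,0,0],"dr":[0,0,0]}]' 0.5
python3 -c "
from h import *
st((.02,.002,.018)); heel('m8')
"
```

```text
time_s: 12.32
eef_pos: [0.528, 0.0196, 0.012]
eef_rot: [0.007, 0.724, 0.69, 0.005]
wrist_force: [-1.0, 0.5, 0.2]
opening: 1.002
time_s: 13.07
eef_pos: [0.5293, -0.0052, 0.0175]
eef_rot: [0.011, 0.724, 0.689, 0.007]
wrist_force: [-0.8, 0.5, 1.4]
opening: 0.752
t 13.07 board 28.6 -4.3 z 17.5 F 0.4 0.9 1.4 open 0.752 q6 -0.19
 turn to board (dr frac) [ 0.049  0.008 -0.009]
 travel frac [-0.057 -0.042 -0.004]
blob 664 x -196.0 -50.0
  x+0: y -15..15 mid 0
  x+15: y -18..25 mid 3
  x+30: y -18..25 mid 4
  x+45: y -21..26 mid 2
  x+60: y -21..26 mid 3
  x+75: y -20..23 mid 1
```

View pics/m8.png

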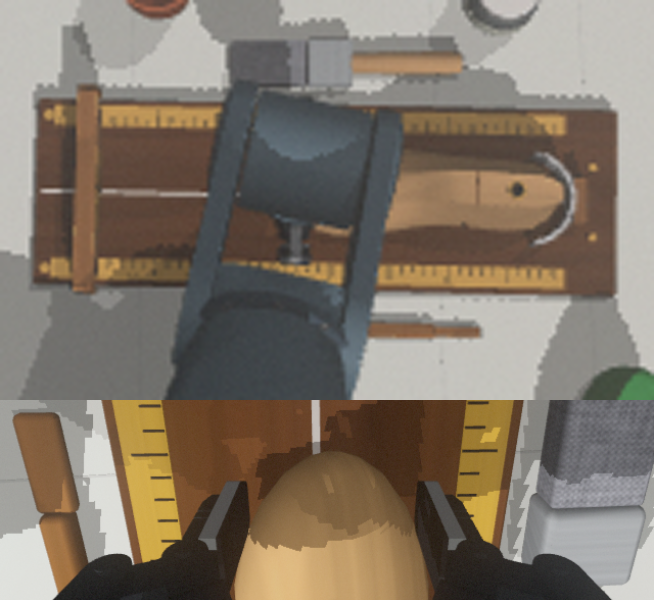

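The heel is entering the cup on the line (crop (568,200)), and the toe is about 4 mm to the far side. I shift the fork over the line and push home in small steps, watching the force.

```bash

python3 -m handwheel '[{"travel":[0,-0.025,0],"dr":[0.049,0,0]},{"travel":[0,-0.025,0],"dr":[0,0,0]},{"travel":[-0.025,-0.01,0],"dr":[0,0,0]},{"travel":[-0.025,0,0],"dr":[0,0,0]},{"travel":[0,0,0],"dr":[0,0,0]}]'
cat >> h.py <<'E'
def toe(save=None):
    "toe contour and centre line in the wrist view -> board mm (line at z=.014; toe outline at z=.03)"
    c=viewer.get_calibration('wrist'); w=viewer.camera('wrist')[:,:,::-1]
    if save: cv2.imwrite(save,w)
    h=cv2.cvtColor(w,cv2.COLOR_BGR2HSV)
    L=[cast(c,(np.median(k),r),.014)-O for r in range(90,280,10) for k in [[i for i in range(200,450) if h[r,i,1]<70 and h[r,i,2]>110]] if 3<len(k)<20]
    if L: print(" line y mm",np.round([1e3*(p@Y) for p in L[::4]],1))
    m=cv2.inRange(h,(11,60,110),(20,150,255)); m[:,:225]=0; m[:,430:]=0; m[:150]=0; m[440:]=0
    n,l,s,_=cv2.connectedComponentsWithStats(m); k=1+s[1:,4].argmax(); v,u=np.where(l==k); r0=v.min(); a=u[v==r0].mean()
    for r in(r0,r0+15,r0+40,r0+80):
        uu=u[v==r]; e=[(cast(c,(q,r),.03)-O) for q in(uu.min(),uu.max())]
        print(" toe row",r,"cols",uu.min(),uu.max(),"x",(e[0]@U*1e3).round(1),"y",[(p@Y*1e3).round(1) for p in e])
E
python3 -c "
from h import *
st((.02,.002,.018)); heel('m9'); toe('pics/w9.png')
"
```

```text
time_s: 13.58
eef_pos: [0.5219, -0.0121, 0.0186]
eef_rot: [0.003, 0.724, 0.69, 0.001]
wrist_force: [1.5, -0.1, -0.1]
opening: 0.746
t 13.58 board 21.3 2.7 z 18.6 F -0.0 -1.5 -0.1 open 0.746 q6 -0.2
 turn to board (dr frac) [ 0.011  0.007 -0.008]
 travel frac [-0.009  0.005  0.004]
blob 653 x -203.0 -59.0
  x+0: y -18..15 mid -2
  x+15: y -18..25 mid 3
  x+30: y -18..25 mid 3
  x+45: y -21..25 mid 2
  x+60: y -21..26 mid 3
  x+75: y -20..26 mid 3
 line y mm [2.5 2.5 2.6 2.8 2.9]
 toe row 287 cols 323 331 x 42.5 y [np.float64(4.3), np.float64(1.4)]
 toe row 302 cols 292 364 x 36.5 y [np.float64(15.7), np.float64(-10.7)]
 toe row 327 cols 262 384 x 26.0 y [np.float64(27.3), np.float64(-18.6)]
 toe row 367 cols 241 408 x 8.1 y [np.float64(36.6), np.float64(-28.8)]
```

```bash

python3 -m handwheel '[{"travel":[-0.025,0,0],"dr":[0,0,0]},{"travel":[0,0,0],"dr":[0,0,0]}]'
python3 -m handwheel '[{"travel":[-0.025,0,0],"dr":[0,0,0]},{"travel":[0,0,0],"dr":[0,0,0]}]'
python3 -c "
from h import *
st((.02,.0025,.018)); heel('m10'); toe('pics/w10.png')
"
```

```text
time_s: 13.9
eef_pos: [0.5216, -0.0156, 0.0186]
eef_rot: [0.003, 0.724, 0.69, 0.0]
wrist_force: [-0.6, -1.0, 1.0]
opening: 0.746
time_s: 14.07
eef_pos: [0.5214, -0.0175, 0.0186]
eef_rot: [0.002, 0.724, 0.689, 0.002]
wrist_force: [0.5, 1.3, 2.0]
opening: 0.75
t 14.07 board 15.9 3.0 z 18.6 F 1.3 -0.5 2.0 open 0.75 q6 -0.21
 turn to board (dr frac) [ 0.009 -0.    -0.01 ]
 travel frac [0.028 0.003 0.004]
blob 656 x -215.0 -65.0
  x+0: y -16..18 mid 1
  x+15: y -19..22 mid 1
  x+30: y -18..25 mid 3
  x+45: y -18..28 mid 5
  x+60: y -18..25 mid 4
  x+75: y -17..26 mid 4
 line y mm [2.5 2.5 2.5 2.8 2.8]
 toe row 283 cols 321 325 x 38.4 y [np.float64(5.4), np.float64(3.9)]
 toe row 298 cols 290 364 x 32.4 y [np.float64(16.8), np.float64(-10.3)]
 toe row 323 cols 262 382 x 22.0 y [np.float64(27.6), np.float64(-17.4)]
 toe row 363 cols 242 407 x 4.3 y [np.float64(36.4), np.float64(-27.9)]
```

```bash

for i in 1; do python3 -m handwheel '[{"travel":[-0.03,0,0],"dr":[0,0,0]},{"travel":[-0.03,0,0],"dr":[0,0,0]}]'; done
python3 -m handwheel '[{"travel":[-0.03,0,0],"dr":[0,0,0]}]'
python3 -c "
from h import *
st((.02,.0025,.018)); heel('m11'); toe('pics/w11.png')
"
```

```text
time_s: 14.38
eef_pos: [0.5211, -0.019, 0.0187]
eef_rot: [-0.003, 0.725, 0.689, 0.006]
wrist_force: [6.1, 30.3, 5.4]
opening: 0.747
time_s: 14.47
eef_pos: [0.5211, -0.0188, 0.0188]
eef_rot: [-0.005, 0.725, 0.688, 0.009]
wrist_force: [5.4, 26.1, 4.8]
opening: 0.756
t 14.47 board 14.5 3.2 z 18.8 F 26.3 -4.2 4.8 open 0.756 q6 -0.24
 turn to board (dr frac) [ 0.011 -0.039 -0.015]
 travel frac [0.036 0.005 0.006]
blob 603 x -215.0 -77.0
  x+0: y -16..18 mid 1
  x+15: y -19..22 mid 1
  x+30: y -18..25 mid 3
  x+45: y -18..28 mid 5
  x+60: y -18..28 mid 5
  x+75: y -17..26 mid 4
 line y mm [2.6 2.5 2.8 2.9 3. ]
 toe row 278 cols 325 325 x 38.6 y [np.float64(4.1), np.float64(4.1)]
 toe row 293 cols 291 362 x 32.8 y [np.float64(16.6), np.float64(-9.4)]
 toe row 318 cols 263 379 x 22.6 y [np.float64(27.4), np.float64(-16.0)]
 toe row 358 cols 243 407 x 5.3 y [np.float64(36.1), np.float64(-27.5)]
```

The force rose to 30 N and motion stopped, so the heel is home. The toe tip is about 1.5 mm from the line. I open, lift, shut the fingers and go behind the slide.

```bash

python3 -m handwheel '[{"travel":[0,0,0],"dr":[0,0,0]},{"travel":[0,0,0],"dr":[0,0,0]},{"travel":[0,0,0],"dr":[0,0,0]},{"travel":[0.05,0,0],"dr":[0.01,-0.03,-0.015]},{"travel":[0.05,0,0],"dr":[0,0,0]},{"travel":[0,0,-0.1],"dr":[0,0,0]},{"travel":[0,0,-0.25],"dr":[0,0,0]},{"travel":[0,0,-0.25],"dr":[0,0,0]},{"travel":[0,0,-0.25],"dr":[0,0,0]},{"travel":[0,0,0],"dr":[0,0,0]}]' 1
python3 -m handwheel '[{"travel":[0.25,0,0],"dr":[0,0,0]},{"travel":[0.25,0,0],"dr":[0,0,0]},{"travel":[0.25,0,0],"dr":[0,0,0]},{"travel":[0.25,0,0],"dr":[0,0,0]},{"travel":[0.25,0,0],"dr":[0,0,0]},{"travel":[0.2,0,0],"dr":[0,0,0]},{"travel":[0,0,0],"dr":[0,0,0]}]' -1
python3 -c "
from h import *
st((.252,.0025,.04)); heel('m12')
im=cv2.imread('pics/m12.png')[:400]; cv2.imwrite('pics/m12.png',im)
"
```

```text
time_s: 15.45
eef_pos: [0.518, -0.0052, 0.147]
eef_rot: [-0.005, 0.723, 0.691, -0.003]
wrist_force: [2.3, -0.7, 1.0]
opening: 1.001
time_s: 16.03
eef_pos: [0.5339, 0.2147, 0.1515]
eef_rot: [0.001, 0.727, 0.687, 0.001]
wrist_force: [-0.5, -0.5, -0.5]
opening: 0.006
t 16.03 board 248.4 0.9 z 151.5 F -0.6 0.5 -0.5 open 0.006 q6 0.23
 turn to board (dr frac) [ 0.005  0.001 -0.023]
 travel frac [ 0.024 -0.013  0.743]
blob 1289 x -215.0 36.0
  x+0: y -16..18 mid 1
  x+15: y -19..22 mid 1
  x+30: y -18..25 mid 3
  x+45: y -18..28 mid 5
  x+60: y -18..28 mid 5
  x+75: y -17..26 mid 4
```

View pics/m12.png

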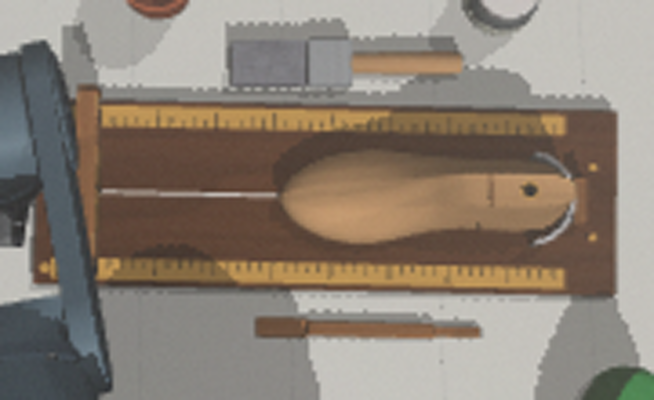

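The heel sits in the cup and the toe tip is at crop (281,196), on the line at x≈39 mm against 40 mm expected when home. Next I lower behind the slide and push it.

```bash

python3 -m handwheel '[{"travel":[0.03,-0.01,0.2],"dr":[0,0,-0.023]},{"travel":[0,0,0.2],"dr":[0,0,0]},{"travel":[0,0,0.2],"dr":[0,0,0]},{"travel":[0,0,0.14],"dr":[0,0,0]},{"travel":[0,0,0],"dr":[0,0,0]}]'
python3 -m handwheel '[{"travel":[-0.06,0,0],"dr":[0,0,0]},{"travel":[-0.06,0,0],"dr":[0,0,0]},{"travel":[-0.06,0,0],"dr":[0,0,0]},{"travel":[-0.06,0,0],"dr":[0,0,0]},{"travel":[0,0,0],"dr":[0,0,0]}]'
python3 -c "
from h import *
st((.07,.0025,.04))
"
```

```text
time_s: 16.55
eef_pos: [0.5366, 0.209, 0.0385]
eef_rot: [0.005, 0.725, 0.689, 0.002]
wrist_force: [-0.6, -0.3, -0.5]
opening: -0.003
time_s: 16.97
eef_pos: [0.5357, 0.1662, 0.0416]
eef_rot: [0.005, 0.726, 0.688, 0.002]
wrist_force: [-0.1, 0.1, -1.4]
opening: -0.001
t 16.97 board 200.1 -3.1 z 41.6 F 0.1 0.1 -1.4 open -0.001 q6 0.15
 turn to board (dr frac) [ 0.019  0.007 -0.019]
 travel frac [-0.868 -0.029  0.013]
```

```bash

python3 -m handwheel '[{"travel":[-0.06,-0.005,0],"dr":[0.01,0,-0.01]},{"travel":[-0.06,0,0],"dr":[0,0,0]},{"travel":[-0.06,0,0],"dr":[0,0,0]},{"travel":[-0.06,-0.005,0],"dr":[0,0,0]},{"travel":[-0.06,0,0],"dr":[0,0,0]},{"travel":[-0.06,0,0],"dr":[0,0,0]},{"travel":[-0.06,0,0],"dr":[0,0,0]},{"travel":[-0.06,0,0],"dr":[0,0,0]},{"travel":[-0.06,0,0],"dr":[0,0,0]},{"travel":[0,0,0],"dr":[0,0,0]}]'
python3 -c "
from h import *
st((.07,.0025,.04))
c=viewer.get_calibration('top'); t=viewer.camera('top'); cv2.imwrite('pics/t13.png',t[:,:,::-1])
"
```

```text
time_s: 17.8
eef_pos: [0.5319, 0.0764, 0.0451]
eef_rot: [0.005, 0.725, 0.689, 0.003]
wrist_force: [-0.1, -0.6, -0.8]
opening: -0.002
t 17.8 board 110.2 -3.2 z 45.1 F -0.6 0.1 -0.8 open -0.002 q6 -0.03
 turn to board (dr frac) [ 0.02   0.005 -0.01 ]
 travel frac [-0.268 -0.037  0.034]
```

```bash

cat >> h.py <<'E'
def slide(t=None):
    c=viewer.get_calibration('top'); t=viewer.camera('top') if t is None else t
    h=cv2.cvtColor(t,cv2.COLOR_RGB2HSV)
    for y in(-.084,.084):
        xs=np.arange(-.05,.24,.001); S=[]
        for x in xs:
            u,v=proj(c,b2w(x,y,.059)).round().astype(int); S.append(h[v,u,1]>70)
        r=xs[np.array(S)]*1e3; print(" slide at y",y,"x",r.min().round() if len(r) else None,r.max().round() if len(r) else None,len(r))
E
python3 -m handwheel '[{"travel":[-0.04,0,0.035],"dr":[0.02,0,-0.01]},{"travel":[-0.04,0,0],"dr":[0,0,0]},{"travel":[-0.04,0,0],"dr":[0,0,0]},{"travel":[-0.03,0,0],"dr":[0,0,0]}]'
python3 -c "
from h import *
slide(cv2.imread('pics/t13.png')[:,:,::-1]); st((.07,.0025,.04)); slide()
"
```

```text
time_s: 18.18
eef_pos: [0.5315, 0.0537, 0.04]
eef_rot: [0.001, 0.722, 0.692, -0.001]
wrist_force: [-0.8, 1.6, 2.2]
opening: -0.004
 slide at y -0.084 x None None 0
 slide at y 0.084 x None None 0
t 18.18 board 87.4 -3.9 z 40.0 F 1.5 0.8 2.2 open -0.004 q6 -0.08
 turn to board (dr frac) [0.    0.003 0.004]
 travel frac [-0.116 -0.043  0.   ]
 slide at y -0.084 x None None 0
 slide at y 0.084 x None None 0
```

```bash

python3 -m handwheel '[{"travel":[-0.025,0,0],"dr":[0,0,0]},{"travel":[-0.025,0,0],"dr":[0,0,0]},{"travel":[-0.025,0,0],"dr":[0,0,0]}]'
python3 -m handwheel '[{"travel":[-0.02,0,0],"dr":[0,0,0]},{"travel":[-0.02,0,0],"dr":[0,0,0]}]'
python3 -c "
from h import *
st((.07,.0025,.04))
"
```

```text
time_s: 18.48
eef_pos: [0.5309, 0.0412, 0.04]
eef_rot: [0.001, 0.722, 0.692, -0.001]
wrist_force: [-0.5, 1.4, 0.5]
opening: 0.001
time_s: 18.65
eef_pos: [0.5306, 0.0353, 0.04]
eef_rot: [0.0, 0.722, 0.692, -0.0]
wrist_force: [2.1, 21.0, 2.0]
opening: 0.0
t 18.65 board 69.0 -3.8 z 40.0 F 21.1 -1.2 2.0 open 0.0 q6 -0.11
 turn to board (dr frac) [0.    0.001 0.002]
 travel frac [ 0.006 -0.042  0.   ]
```

Contact: the force jumped to 21 N at x=69 mm, where I expected it. I back away, lift, and check from above.

```bash

python3 -m handwheel '[{"travel":[0.05,0,0],"dr":[0,0,0]},{"travel":[0.15,0,0],"dr":[0,0,0]},{"travel":[0.1,0,-0.2],"dr":[0,0,0]},{"travel":[0.1,0,-0.25],"dr":[0,0,0]},{"travel":[0.1,0,-0.25],"dr":[0,0,0]},{"travel":[0.24,0,0],"dr":[0,0,0]},{"travel":[0.24,0,0],"dr":[0,0,0]},{"travel":[0.24,0,0],"dr":[0,0,0]},{"travel":[0.24,0,0],"dr":[0,0,0]},{"travel":[0,0,0],"dr":[0,0,0]}]'
python3 -c "
from h import *
st(); c=viewer.get_calibration('top'); t=viewer.camera('top')[:,:,::-1]
cv2.imwrite('pics/m14.png',cv2.resize(t[180:290,255:435],None,fx=4.4,fy=4.4,interpolation=cv2.INTER_CUBIC))
heel('m15')
for y in(-.06,0,.06):
    print(y,[(x,*[int(q) for q in t[tuple(proj(c,b2w(x/1e3,y,.059)).round().astype(int)[::-1])]]) for x in range(24,76,4)])
"
```

```text
time_s: 19.48
eef_pos: [0.5422, 0.2602, 0.1511]
eef_rot: [0.003, 0.725, 0.689, 0.0]
wrist_force: [0.5, -0.1, -0.3]
opening: 0.001
t 19.48 board 294.2 -5.4 z 151.1 F -0.1 -0.5 -0.3 open 0.001 q6 0.3
 turn to board (dr frac) [ 0.008  0.006 -0.011]
blob 1518 x -215.0 57.0
  x+0: y -16..18 mid 1
  x+15: y -19..22 mid 1
  x+30: y -18..25 mid 3
  x+45: y -18..28 mid 5
  x+60: y -18..28 mid 5
  x+75: y -17..26 mid 4
-0.06 [(24, 81, 128, 160), (28, 88, 148, 188), (32, 88, 148, 187), (36, 80, 124, 153), (40, 80, 120, 159), (44, 78, 107, 147), (48, 77, 104, 144), (52, 76, 104, 143), (56, 71, 98, 133), (60, 60, 76, 89), (64, 64, 84, 100), (68, 65, 91, 112), (72, 64, 93, 114)]
0 [(24, 94, 128, 163), (28, 94, 124, 157), (32, 78, 103, 128), (36, 68, 87, 106), (40, 60, 71, 81), (44, 68, 90, 120), (48, 69, 97, 135), (52, 71, 98, 135), (56, 71, 97, 135), (60, 51, 60, 72), (64, 54, 60, 73), (68, 50, 60, 71), (72, 56, 68, 89)]
0.06 [(24, 75, 121, 157), (28, 74, 123, 158), (32, 74, 123, 157), (36, 79, 125, 154), (40, 83, 139, 178), (44, 71, 99, 138), (48, 69, 98, 135), (52, 73, 99, 138), (56, 74, 104, 145), (60, 57, 76, 93), (64, 59, 85, 105), (68, 77, 125, 159), (72, 77, 125, 157)]
```

From above, the slide's front edge is at x≈41–42 mm and its back at about 58 mm, against the toe at about 40 mm. The heel has not moved, and the robot is clear.

```bash
python3 -c "
from h import *
st(); print(ctrl.hand_in())"
```

```text
t 19.63 board 288.8 -5.4 z 150.0 F -0.0 0.3 0.4 open 0.002 q6 0.3
 turn to board (dr frac) [ 0.003  0.012 -0.017]
the job is handed in; nothing more can be done
None
```

The last is home in the heel cup with its toe on the centre line, and the toe slide was then pushed up to touch the toe. The job was handed in at 19.6 s; no verdict is reported, so this rests on my own checks.

**What I did:** I used the open fingers as a fork around the toe to swing it and push the last back. The heel drifted about 20 mm towards the robot on the way. I pushed the last straight across with two spread fingers, then forked it home until the force rose to 30 N. After lifting clear, I pushed the slide from behind with shut fingers until the force jumped from 1.5 N to 21 N.

**Last checks:**
- **Heel:** motion stopped at 30 N. The toe then measured at x≈39 mm, against 40 mm expected with the heel home. The heel did not move while the slide was pushed.
- **Toe:** about 1–1.5 mm from the centre line in the wrist camera, taken before the slide was pushed.
- **Slide face:** at x≈41–42 mm in the top view, against the toe at about 40 mm.

**What failed or disagreed:**
- The wrist and top cameras differ by about 2–4 mm. I used the wrist camera for sideways position.
- One automatic check of the slide's position found nothing, so I read pixel colours along the slide instead.
- I had reached the 12-picture limit, so the final state was checked only by numbers.
- I made no separate measurement of the other objects. None had visibly shifted in the pictures, and no unexpected forces appeared.

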